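Seat a lens cell in its three-point centring nest

ROBOT

A 6-joint arm with a two-finger parallel gripper is mounted at the origin on a cart in front of the work surface, level with it; the furniture and walls round the work are solid. World frame = base frame: x ahead of the robot, y to its left, z up, the work surface at z = 0. Lengths are in m, angles in rad, forces in N, time in s.
With the tool pointing down it reaches from about 0.375 to 0.9 m from the base axis. Payload 3.1 kg.
Tool frame: the origin (TCP) lies midway between the tips of the shut fingers; the grasp point (between the pads) lies 19 mm behind it; z points along the fingers, y is the line along which they close (so a half turn about z gives the same grasp; the last joint's range is limited). The gripper opens to 87 mm and grips with 3 to 60 N. Pads are 19 mm wide; open, the fingers measure 117 mm over their backs; the gripper's body (75 mm by 190 mm) begins 51 mm behind the grasp point.
Start: joints at [-1.288, 0.527, 1.433, -0, 1.181, -0.178], TCP at [0.278, -0.56, 0.223] pointing down, gripper open.
Joint ranges: [-3.08, 3.08], [-0.75, 2.2], [0.22, 2.44], [-1.43, 4.57], [0, 2.65], [-2.85, 2.85]. Speed limits (rad/s): [2.79, 2.79, 3.14, 3.14, 3.14, 3.14].

INTERFACE

Orientations are given as a unit quaternion [x, y, z, w].
In Python, from rig import status, imaging, order gives the robot as it stands.
- The arm moves only by the tool arm_command, never from a script. Its argument "deltas" is one flat list of numbers, 5 for each row, row after row: the opening, from -1 (shut) to 1 (fully open), so that 0 is half open, then the shift along the tool's x, y, z in m, then the turn about the tool's z in rad. In form: [gripper, tx, ty, tz, roll, gripper, tx, ty, tz, roll, ...]. A call has 1 to 12 rows; each row shifts and turns the commanded pose from where the row before left it, along the tool's axes as they then stand; what a row does not reach is not made up. A row lasts 1/8 s, in which the tool goes at most 62.5 mm and 10.7 degrees, less where a joint would pass 70% of its speed; a pose out of reach is approached as far as the arm can. A call with a gripper value outside its range is refused whole. The fingers move at their own pace and stop on an object; "newtons" is the grip in N (left out, the last holds). Time passes only in rows, so rows that do not move let the fingers close. It gives the time, the measured TCP pose, the force, the opening and the grip force at its end, in the units of the state.
- status.get_obs(): the state, without advancing time (a new reading comes with each control period).
- imaging.camera(name): name is "scene" or "top" or "wrist"; returns (picture, depth): 420x560x3 uint8, red, green, blue; 420x560 float32, m along the optical axis (not along the pixel's ray), 0 where there is no reading.
- imaging.camera_params(name): a dict with "intrinsics" (3x3 intrinsics, pixels), "camera_from_world" (4x4, takes a point from world to camera coordinates). Camera axes: x right, y up, looking along -z (the intrinsics and any distortion apply to the point x, -y, -z); pixel columns grow to the right and rows downward; lengths in m; the calibration is good to about 2 mm. A picture is of the moment at which its call begins: read the wrist's pose just before it. camera_params takes no time and is no camera call; for the wrist camera it gives the pose at the moment of the call.
- order.hand_in(): hands the job in; it is judged then, once.
The state is a dict: "time": time; "q": joint angles; "joint_velocities": joint speeds; "joint_torque": joint torques, N m; "position": TCP position; "tool_rot": TCP orientation; "ft_force": force on the tool from outside, world axes, zero at the start; "moment": the same for the moment, N m; "grip_width": finger opening in m; "grip_force": force on a finger pad.
Only numpy, scipy, OpenCV 4.12 (cv2) and the standard library are available. Lean on these libraries where they do the work, as an engineer would, in place of code of your own. Each camera call takes 0.05 s, during which the arm holds its last target. There are 200 camera calls.

TASK

Stand the lens cell upright in the open end of the nest's lane and let go of it. Then push it along the lane past the spring plunger until it is fully home against the ball-ended stop, and press it there for a moment, firmly but gently (about 10 N, never more than 16 N on the stop), so that it stays touching the rail, the stop and the plunger when you take the hand away. Leave the other things on the bench where they are.

Things in the scene. Friction and masses are not known exactly. Their poses are not given: they have to be found in the camera images.
- cell_centre (a point): Centre (half-way up) of the lens cell: a plain aluminium upright cylinder, 44 mm in diameter and 40 mm tall, about 0.3 kg, with two dark bands and a small domed glass lens on top. It stands loose on the bench, to the left of the nest. Round: any grasp direction across it will do.
- lens_cell: The same lens cell; this origin is the centre of its underside, z is its axis.
- nest: Fixed centring nest: aluminium plate with a straight lane along its x axis, open at the -x end (towards the robot, within 25 degrees); the cell is pushed in +x. Origin at bench height; plate x -85 to +105, y -48 to +64 mm, top (deck) z = 12 mm. Steel guide rail on the -y side: face at y = -22 mm (a cell touching it has its axis at y = 0), x -80 to +70, 12 mm wide, top z = 26 mm.
- lane_entry (a point): Point on the nest's deck, 42 mm behind (-x) the nest's origin, where the axis of a cell set down in the open end of the lane and touching the rail would be; axes as the nest's. Anywhere from 18 mm behind to 14 mm ahead of it along x and up to 10 mm from the rail (+y) is still the open end.
- carriage_mid (a point): Point on the deck where a seated cell's axis would be if the dark carriage, which bears plunger and stop, stood in mid-range (25 mm ahead of the nest's origin); axes as the nest's. The carriage is clamped anywhere from 15 mm before to 15 mm behind this along x; its true place is not measured. Stop: 10 mm ball, 18 mm above the deck, rigid: push level with it, slowly.
- plunger_mid (a point): Centre of the spring plunger's 10 mm ball nose, free, with the carriage in mid-range; axes as the nest's. 9 mm above the deck, 8 mm behind a seated cell's axis. It narrows the lane by 4.5 mm and gives way in +y with 1 to 3 N; pushing the cell past it takes up to about 7 N with friction. Do not count on it to pull the cell home. Its dark housing, 18 mm high, begins 39 mm beside the lane's centre line.
- bearing: Ball bearing lying flat, 26 mm across, 8 mm tall; origin at the centre of its underside. Bystander.
- cutters: Pair of cutters lying flat, 100 mm long, 14 mm tall; origin at the centre of its underside. Bystander.
- hex_key: Hex key lying flat, 72 mm long, 5 mm tall; origin at the centre of its underside. Bystander.

How it is judged:
By the outcome, as a careful person would: the job done as asked, in the order asked, and still so for the second after the job is handed in, with the robot touching nothing.
It also fails if it takes over 64 s, if anything falls off the work surface, if the arm or the gripper's body presses on something with over 40 N, if the wrist force passes 120 N, or if a joint passes its speed limit or range.

## Working session

There is one attempt and no reset: what is moved stays moved. The work goes in short steps, Python scripts to look and compute and a tool call to move; the robot and the scene stay as the last step left them, time stands still between calls to the robot, and variables do not carry over. Pictures are saved under pics/ and viewed, at most 10 in all, crops included, and the job is handed in when it is done.

Besides the shell and the picture viewer there is one more tool, called after "Emit:" as name(argument=value, ...), one argument or row to a line, values as JSON. arm_command: Moves the arm, as the interface text tells. Its arguments: {"type":"object","properties":{"deltas":{"type":"array"},"newtons":{"type":"number"}},"required":["deltas"]}

```bash
mkdir -p pics; ls; cat > h.py <<'E'
import numpy as np, cv2
from rig import status, imaging, order
def shot(n,f=None):
    P=imaging.camera_params(n); im,d=imaging.camera(n)
    if f: cv2.imwrite('pics/'+f,cv2.cvtColor(im,cv2.COLOR_RGB2BGR)); np.savez('pics/'+f+'.npz',im=im,d=d,K=P['intrinsics'],T=P['camera_from_world'])
    return im,d,np.array(P['intrinsics']),np.array(P['camera_from_world'])
def load(f):
    z=np.load('pics/'+f+'.npz'); return z['im'],z['d'],z['K'],z['T']
def onplane(u,v,z,K,T):
    r=np.linalg.inv(K)@[u,v,1]; r=np.array([r[0],-r[1],-r[2]])
    R=T[:3,:3]; c=-R.T@T[:3,3]; w=R.T@r; return c+w*(z-c[2])/w[2]
def fromdepth(u,v,d,K,T):
    r=np.linalg.inv(K)@[u,v,1]; p=np.array([r[0],-r[1],-r[2]])*d
    return T[:3,:3].T@(p-T[:3,3])
def proj(p,K,T):
    c=T[:3,:3]@p+T[:3,3]; q=K@[c[0],-c[1],-c[2]]; return q[:2]/q[2]
E
python3 - <<'E'
from h import *
print(imaging.camera_params('top').keys())
for n in('top','scene'):
    im,d,K,T=shot(n,n+'0.png'); print(n,K,T.round(3),(d>0).mean())
o=status.get_obs(); print(o)
E
```

```text
pics
dict_keys(['intrinsics', 'camera_from_world'])
top [[457.90867394   0.         276.59141307]
 [  0.         457.90867394 211.20148089]
 [  0.           0.           1.        ]] [[-0.013 -1.    -0.002  0.007]
 [ 0.979 -0.013  0.204 -0.519]
 [-0.204  0.     0.979 -0.788]
 [ 0.     0.     0.     1.   ]] 0.9958673469387755
scene [[411.29773372   0.         271.34933344]
 [  0.         411.29773372 207.57013565]
 [  0.           0.           1.        ]] [[-0.715 -0.699 -0.011  0.382]
 [ 0.318 -0.34   0.885 -0.184]
 [-0.622  0.63   0.465 -0.59 ]
 [ 0.     0.     0.     1.   ]] 0.9959651360544217
{'time': 0.1, 'q': array([-1.28848545e+00,  5.28403040e-01,  1.43376202e+00,  3.96973083e-06,
        1.18139981e+00, -1.78499329e-01]), 'joint_velocities': array([-0.00143868, -0.00254951, -0.00176752, -0.00098313, -0.00026009,
       -0.00019158]), 'joint_torque': array([ 2.85967126e-04, -4.40983057e+01, -1.77150679e+01,  6.35511219e-02,
        5.34050690e-02, -5.15417878e-05]), 'position': array([ 0.27776386, -0.55915572,  0.22165502]), 'tool_rot': array([ 9.73573660e-01,  2.28371095e-01, -4.93284719e-05, -9.84871504e-04]), 'ft_force': array([ 0.26824912, -0.50747023,  0.37357807]), 'moment': array([-0.05320996, -0.01784656, -0.02841753]), 'grip_force': 0.0, 'grip_width': 0.08701669446588287}
```

View pics/top0.png

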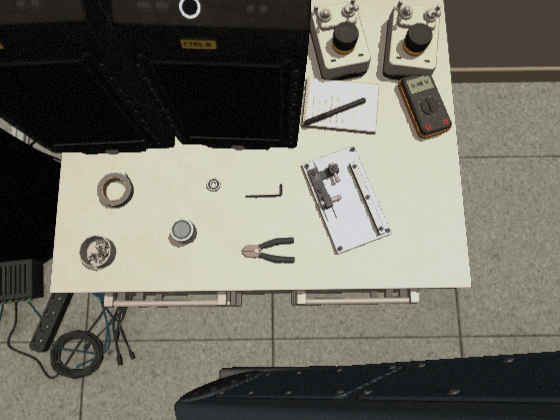

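View pics/scene0.png

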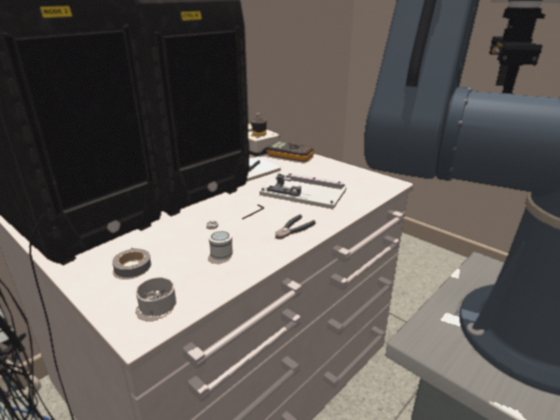

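The top view shows the cell at (182,231), and the nest with corners at about (302,163), (352,148), (390,236) and (338,253). The rail is on its right side, and the carriage is at (325,185). The cutters, hex key and bearing lie between cell and nest.

```bash
python3 - <<'E'
from h import *
im,d,K,T=load('top0.png')
v,u=np.mgrid[:420,:560]
r=np.linalg.inv(K)@np.stack([u.ravel(),v.ravel(),np.ones(u.size)])
p=np.stack([r[0],-r[1],-r[2]])*d.ravel()
W=(T[:3,:3].T@(p-T[:3,3:4])).T.reshape(420,560,3)
Z=W[...,2]
print('bench z',np.median(Z[255:280,100:280]), 'edge x', W[285,200],W[150,200],W[200,62])
def reg(a,b,c,e,lo,hi):
    m=np.zeros(Z.shape,bool); m[b:e,a:c]=True; m&=(Z>lo)&(Z<hi); return m
m=reg(160,205,205,255,.032,.06); print('cell top',W[m].mean(0),m.sum(),W[m].min(0),W[m].max(0))
m=reg(295,140,400,260,.007,.017)
rect=cv2.minAreaRect((W[m][:,:2]*1000).astype(np.float32)); print('plate',rect,cv2.boxPoints(rect),np.median(Z[m]),m.sum())
m=reg(295,140,400,260,.020,.032); 
n,l,s,c=cv2.connectedComponentsWithStats(m.astype(np.uint8))
for i in range(1,n):
    if s[i,4]>8: print(s[i],W[l==i].mean(0).round(4), W[l==i].min(0).round(4),W[l==i].max(0).round(4))
    if s[i,4]>60: print(cv2.minAreaRect((W[l==i][:,:2]*1000).astype(np.float32)))
E
```

```text
bench z 0.00017953071781426277 edge x [ 0.38948113  0.14771691 -0.00263383] [0.65776874 0.15283935 0.00134243] [0.55812675 0.42230906 0.00092072]
cell top [0.48881868 0.17689854 0.04059897] 447 [0.4680769  0.15606265 0.03220649] [0.51151979 0.19862218 0.04602421]
plate ((552.0130004882812, -133.60678100585938), (190.46258544921875, 112.99592590332031), 20.213441848754883) [[ 443.12576 -113.49257]
 [ 482.16788 -219.52931]
 [ 660.90027 -153.721  ]
 [ 621.85815  -47.68425]] 0.012253708433223862 4178
[349 162  37  73 537] [ 0.5483 -0.1724  0.0261] [ 0.4782 -0.2032  0.0202] [ 0.6208 -0.1418  0.0312]
((549.888671875, -172.80604553222656), (149.78428649902344, 13.669060707092285), 19.815481185913086)
[308 168  33  41 402] [ 0.5684 -0.0898  0.0241] [ 0.5302 -0.1217  0.02  ] [ 0.611  -0.0617  0.0319]
((573.7786254882812, -94.71815490722656), (82.75165557861328, 44.221466064453125), 18.57427215576172)
```

Emit:
arm_command(
  deltas=[1,0,0,0,-0.182,1,0,0,0,-0.182,1,0,0,0,-0.182,1,0,0,0,-0.182,1,0,0,0,-0.182,1,0,0,0,-0.182,1,0,0,0,-0.182,1,0,0,0,-0.182,1,0,0,0,0],
)

```text
time: 1.23
position: [0.2778, -0.5594, 0.222]
tool_rot: [0.576, 0.818, 0.0, -0.0]
ft_force: [-0.8, -0.3, 0.4]
grip_width: 0.0865
grip_force: 0.0
```

Emit:
arm_command(
  deltas=[1,0.042,0.03,0,0,1,0.042,0.03,0,0,1,0.042,0.03,0,0,1,0.042,0.03,0,0,1,0.042,0.03,0,0,1,0.042,0.03,0,0,1,0.042,0.03,0,0,1,0.042,0.03,0,0,1,0.042,0.03,0,0,1,0.042,0.03,0,0,1,0.042,0.03,0,0,1,0.042,0.03,0,0],
)

```text
time: 2.72
position: [0.446, 0.0381, 0.2227]
tool_rot: [0.576, 0.817, 0.0, 0.0]
ft_force: [-0.3, -0.7, 0.7]
grip_width: 0.0872
grip_force: 0.0
```

```bash
cat >> h.py <<'E'
def pose():
    o=status.get_obs(); x,y,z,w=o['tool_rot']
    from scipy.spatial.transform import Rotation as Ro
    R=Ro.from_quat(o['tool_rot']).as_matrix(); return o,R,np.array(o['position'])
def delta(target):
    o,R,p=pose(); print('t',o['time'],'p',p.round(4),'yaw',np.degrees(np.arctan2(R[1,0],R[0,0])).round(2),'zax',R[:,2].round(3),'F',np.round(o['ft_force'],2),'w',round(o['grip_width'],4),'delta tool',(R.T@(np.array(target)-p)).round(4))
E
python3 -c "
from h import *
delta([.489,.177,.008])"
```

```text
t 2.725 p [0.446  0.0381 0.2227] yaw 109.62 zax [ 0.001 -0.    -1.   ] F [-0.32 -0.7   0.7 ] w 0.0872 delta tool [0.1165 0.087  0.2147]
```

Emit:
arm_command(
  deltas=[1,0.039,0.029,0,0,1,0.039,0.029,0,0,1,0.039,0.029,0,0,1,0,0,0.04,0,1,0,0,0.04,0,1,0,0,0.02,0,1,0,0,0,0],
)

```text
time: 3.6
position: [0.4865, 0.1759, 0.121]
tool_rot: [0.576, 0.818, -0.001, -0.002]
ft_force: [-0.0, -0.1, 0.4]
grip_width: 0.0866
grip_force: 0.0
```

```bash
python3 - <<'E'
from h import *
delta([.489,.177,.008])
im,d,K,T=shot('wrist','w1.png')
v,u=np.mgrid[:420,:560]
r=np.linalg.inv(K)@np.stack([u.ravel(),v.ravel(),np.ones(u.size)])
p=np.stack([r[0],-r[1],-r[2]])*d.ravel()
W=(T[:3,:3].T@(p-T[:3,3:4])).T.reshape(420,560,3)
m=(W[...,2]>.025)&(W[...,2]<.06)&(d>0)&(np.hypot(W[...,0]-.489,W[...,1]-.177)<.04)
print(m.sum(),W[m].min(0),W[m].max(0)); print(cv2.minEnclosingCircle((W[m][:,:2]*1000).astype(np.float32)))
E
```

```text
t 3.6 p [0.4865 0.1759 0.121 ] yaw 109.69 zax [-0.004 -0.001 -1.   ] F [-0.   -0.14  0.41] w 0.0866 delta tool [1.00e-04 3.30e-03 1.13e-01]
3160 [0.46917743 0.15720356 0.02503905] [0.51318038 0.20084888 0.04400965]
((491.2433166503906, 178.83920288085938), 22.12444496154785)
```

View pics/w1.png

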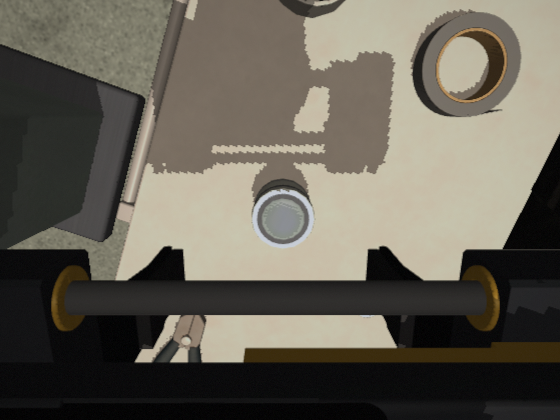

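The wrist view shows the cell's top at (283,217) between the open fingers, with nothing in the way. The fitted radius is 22.1 mm, which agrees with the given 22 mm.

Emit:
arm_command(
  deltas=[1,0.001,0.004,0,0,1,0,0,0.04,0,1,0,0,0.04,0,1,0,0,0.02,0,1,0,0,0.012,0,1,0,0,0,0],
  newtons=20,
)

```text
time: 4.4
position: [0.4918, 0.1784, 0.0107]
tool_rot: [0.575, 0.818, 0.0, 0.0]
ft_force: [-0.3, -0.7, 0.5]
grip_width: 0.0868
grip_force: 0.0
```

Emit:
arm_command(
  deltas=[-1,0,0,0,0,-1,0,0,0,0,-1,0,0,0,0,-1,0,0,0,0,-1,0,0,0,0,-1,0,0,0,0,-1,0,0,0,0,-1,0,0,0,0],
  newtons=20,
)

```text
time: 5.4
position: [0.4912, 0.1783, 0.0106]
tool_rot: [0.575, 0.818, -0.0, -0.0]
ft_force: [0.3, 0.2, 2.0]
grip_width: 0.0432
grip_force: 20.0
```

Emit:
arm_command(
  deltas=[-1,0,0,-0.02,0,-1,0,0,-0.04,0,-1,0,0,-0.03,0,-1,-0.02,-0.006,0,0,-1,-0.04,-0.013,0,0,-1,-0.05,-0.016,0,0,-1,-0.05,-0.016,0,0,-1,-0.05,-0.016,0,0,-1,-0.05,-0.016,0,0,-1,-0.04,-0.013,0,0,-1,-0.019,-0.005,0,-0.007,-1,0,0,0,0],
)

```text
time: 6.9
position: [0.5044, -0.1574, 0.1]
tool_rot: [0.573, 0.819, 0.0, -0.0]
ft_force: [-0.6, -0.3, -3.1]
grip_width: 0.0437
grip_force: 20.0
```

```bash
python3 - <<'E'
from h import *
delta([.5027,-.1558,.024])
im,d,K,T=shot('wrist','w2.png')
im,d,K,T=shot('scene','s2.png')
E
```

```text
t 6.9 p [ 0.5044 -0.1574  0.1   ] yaw 110.06 zax [-0.  0. -1.] F [-0.58 -0.29 -3.14] w 0.0437 delta tool [ 0.0021 -0.001   0.076 ]
```

View pics/w2.png

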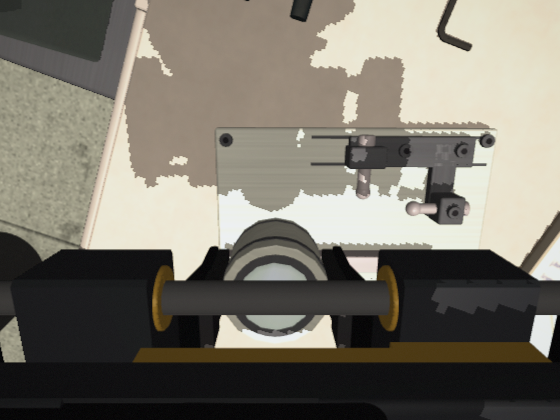

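The wrist view shows the held cell near the lane's mouth. The plate's +y corners are at about (217,128) and (494,127), the plunger nose is at about (363,190), and the stop ball is at about (413,209).

```bash
python3 - <<'E'
from h import *
im,d,K,T=load('w2.png')
O=np.array([.5454,-.1445]);a=np.radians(20);R=np.array([[np.cos(a),np.sin(a)],[-np.sin(a),np.cos(a)]])
N=lambda p:(np.r_[R@(p[:2]-O),p[2]]*1000).round(1)
for n,u,v,z in[('c-+',217.5,128,.012),('c++',494.5,127,.012),('stop',413,209,.030),('plunger nose',363,190,.021),('depth',413,209,None)]:
    if z: print(n,N(onplane(u,v,z,K,T)), N(fromdepth(u,v,d[v,int(u)],K,T)))
E
```

```text
c-+ [-81.   63.6  12. ] [-81.4  63.5   9.9]
c++ [102.7  64.6  12. ] [110.3  64.2  -1. ]
stop [47.2 12.9 30. ] [45.4 14.1 34.6]
plunger nose [16.  23.7 21. ] [15.3 24.2 23.8]
```

Emit:
arm_command(
  deltas=[-1,0.002,-0.001,0,0,-1,0,0,0.03,0,-1,0,0,0.03,0,-1,0,0,0.012,0,-1,0,0,0.003,0,-1,0,0,0,0],
)

```text
time: 7.75
position: [0.5033, -0.1545, 0.0261]
tool_rot: [0.572, 0.82, 0.0, 0.001]
ft_force: [0.4, 0.2, -2.4]
grip_width: 0.0435
grip_force: 20.0
```

```bash
python3 -c "
from h import *
delta([.5027,-.1558,.0226])"
```

```text
t 7.75 p [ 0.5033 -0.1545  0.0261] yaw 110.25 zax [ 0.001 -0.    -1.   ] F [ 0.36  0.24 -2.36] w 0.0435 delta tool [-0.0011 -0.001   0.0035]
```

Emit:
arm_command(
  deltas=[-1,0,0,0.0015,0,-1,0,0,0.001,0,-1,0,0,0.001,0,-1,0,0,0,0],
)

```text
time: 8.25
position: [0.503, -0.1547, 0.0226]
tool_rot: [0.572, 0.82, 0.0, 0.0]
ft_force: [-0.7, 0.2, 2.8]
grip_width: 0.0431
grip_force: 20.0
```

Emit:
arm_command(
  deltas=[0.4,0,0,0,0,0.4,0,0,0,0,0.4,0,0,0,0,0.4,0,0,0,0,0.4,0,0,-0.015,0,0.4,0,0,-0.03,0,0.4,0,0,-0.035,0,0.4,0,0,0,0],
)

```text
time: 9.25
position: [0.5048, -0.1555, 0.1053]
tool_rot: [0.572, 0.82, 0.0, 0.003]
ft_force: [-0.9, 0.4, -0.1]
grip_width: 0.0612
grip_force: 0.0
```

```bash
cat >> h.py <<'E'
O=np.array([.5454,-.1445]);a=np.radians(20);RN=np.array([[np.cos(a),np.sin(a)],[-np.sin(a),np.cos(a)]])
N=lambda p:(np.r_[RN@(p[:2]-O),p[2]]*1000).round(1)
def cell(n,f):
    im,d,K,T=shot(n,f)
    v,u=np.mgrid[:420,:560]
    r=np.linalg.inv(K)@np.stack([u.ravel(),v.ravel(),np.ones(u.size)])
    p=np.stack([r[0],-r[1],-r[2]])*d.ravel()
    W=(T[:3,:3].T@(p-T[:3,3:4])).T.reshape(420,560,3)
    n2=(W[...,:2]-O)@RN.T
    m=(W[...,2]>.045)&(W[...,2]<.062)&(d>0)&(n2[...,0]>-.09)&(n2[...,0]<.08)&(abs(n2[...,1])<.03)
    c,rad=cv2.minEnclosingCircle((n2[m]*1000).astype(np.float32))
    print(n,'cell nest',np.round(c,1),round(rad,1),'mean',(n2[m].mean(0)*1000).round(1),m.sum(), 'zmed',np.median(W[m][:,2]))
E
python3 - <<'E'
from h import *
delta([.5027,-.1558,.0226]); print(N(pose()[2]))
cell('wrist','w3.png')
cell('top','t3.png')
E
```

```text
t 9.25 p [ 0.5048 -0.1555  0.1053] yaw 110.24 zax [ 0.006 -0.003 -1.   ] F [-0.91  0.38 -0.08] w 0.0612 delta tool [ 0.0009 -0.0024  0.0827]
[-41.9   3.6 105.3]
wrist cell nest [-42.7   5.4] 22.2 mean [-42.8   6.7] 3776 zmed 0.051719154019783775
top cell nest [0. 0.] 0.0 mean [nan nan] 0 zmed nanh.py:34: RuntimeWarning: Mean of empty slice.
  print(n,'cell nest',np.round(c,1),round(rad,1),'mean',(n2[m].mean(0)*1000).round(1),m.sum(), 'zmed',np.median(W[m][:,2]))
  ret = um.true_divide(
  return _methods._mean(a, axis=axis, dtype=dtype,
  ret = ret.dtype.type(ret / rcount)
```

View pics/w3.png

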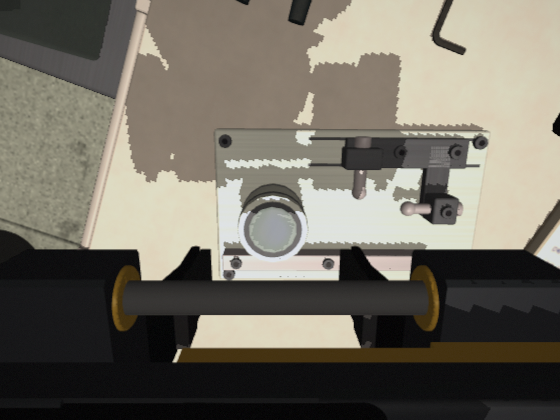

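Emit:
arm_command(
  deltas=[-1,-0.001,-0.025,0,0,-1,-0.001,-0.025,0,0,-1,0,0,0,0,-1,0,0,0,0,-1,0,0,0,0,-1,0,0,0,0],
  newtons=20,
)

```text
time: 10.1
position: [0.4571, -0.1735, 0.1019]
tool_rot: [0.572, 0.82, 0.0, 0.0]
ft_force: [0.3, -0.7, 0.3]
grip_width: 0.0088
grip_force: 0.0
```

```bash
python3 - <<'E'
from h import *
delta([.46,-.175,.02]); o,R,p=pose(); print(N(p))
im,d,K,T=shot('scene','s4.png')
c=proj(p,K,T); print(c)
u,v=c.round().astype(int)
cr=im[max(0,v-90):v+60,max(0,u-90):u+90]
cv2.imwrite('pics/s4c.png',cv2.cvtColor(cv2.resize(cr,None,fx=4,fy=4,interpolation=cv2.INTER_CUBIC),cv2.COLOR_RGB2BGR))
E
```

```text
t 10.1 p [ 0.4571 -0.1735  0.1019] yaw 110.27 zax [ 0. -0. -1.] F [ 0.29 -0.73  0.3 ] w 0.0088 delta tool [-0.0024  0.0022  0.0819]
[-92.9   3.  101.9]
[348.40919333 159.08488663]
```

View pics/s4c.png

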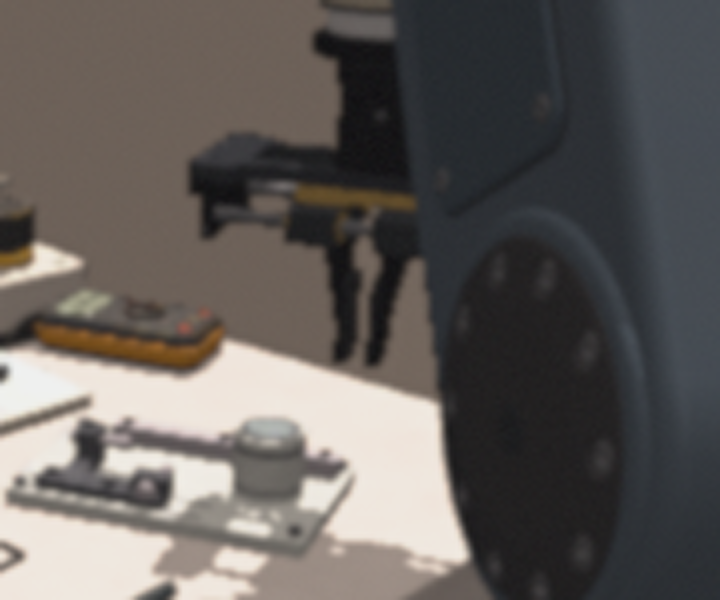

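The crop shows the finger backs sloping outward above the tips, so a push with them would land high on the cell. I'll turn the tool 90° and push with the flat sides of the shut fingers.

Emit:
arm_command(
  deltas=[-1,0,0,0,0.175,-1,0,0,0,0.175,-1,0,0,0,0.175,-1,0,0,0,0.175,-1,0,0,0,0.175,-1,0,0,0,0.175,-1,0,0,0,0.175,-1,0,0,0,0.175,-1,0,0,0,0.175,-1,0,0,0,0],
)

```text
time: 11.4
position: [0.4568, -0.1736, 0.1021]
tool_rot: [0.985, 0.175, 0.0, 0.0]
ft_force: [-0.1, -0.2, -0.1]
grip_width: 0.0003
grip_force: 0.0
```

```bash
python3 - <<'E'
from h import *
delta([.46,-.175,.02]); o,R,p=pose(); print(N(p))
im,d,K,T=shot('scene','s5.png')
c=proj(p,K,T); u,v=c.round().astype(int)
cr=im[max(0,v-60):v+60,max(0,u-60):u+60]
cv2.imwrite('pics/s5c.png',cv2.cvtColor(cv2.resize(cr,None,fx=4,fy=4,interpolation=cv2.INTER_CUBIC),cv2.COLOR_RGB2BGR))
E
```

```text
t 11.4 p [ 0.4568 -0.1736  0.1021] yaw 20.12 zax [ 0. -0. -1.] F [-0.15 -0.18 -0.08] w 0.0003 delta tool [0.0025 0.0024 0.0821]
[-93.2   3.  102.1]
```

View pics/s5c.png

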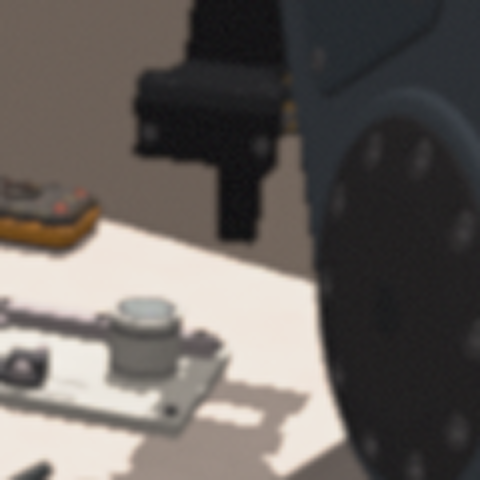

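The finger side is straight and vertical, and it faces the cell. I'll go down behind the cell and start pushing.

Emit:
arm_command(
  deltas=[-1,0,0.002,0.03,0,-1,0,0,0.03,0,-1,0,0,0.018,0,-1,0,0,0.005,0,-1,0.005,0,0,0,-1,0.005,0,0,0,-1,0,0,0,0],
)

```text
time: 12.32
position: [0.4678, -0.1723, 0.0198]
tool_rot: [0.985, 0.174, 0.001, 0.001]
ft_force: [-0.8, -0.5, 0.7]
grip_width: 0.0002
grip_force: 0.0
```

Emit:
arm_command(
  deltas=[-1,0.002,0,0,0,-1,0.002,0,0,0,-1,0.002,0,0,0,-1,0.002,0,0,0,-1,0.002,0,0,0,-1,0.002,0,0,0,-1,0.002,0,0,0,-1,0.002,0,0,0,-1,0,0,0,0],
)

```text
time: 13.45
position: [0.4821, -0.1666, 0.019]
tool_rot: [0.985, 0.174, 0.0, 0.0]
ft_force: [-1.2, 0.9, 0.2]
grip_width: 0.0005
grip_force: 0.4
```

```bash
python3 - <<'E'
from h import *
delta([.46,-.175,.02]); o,R,p=pose(); print(N(p), RN@o['ft_force'][:2])
cell('wrist','w6.png')
cell('scene','s6.png')
E
```

```text
t 13.45 p [ 0.4821 -0.1666  0.019 ] yaw 19.98 zax [ 0.001 -0.    -1.   ] F [-1.17  0.93  0.21] w 0.0005 delta tool [-0.0236  0.0004 -0.001 ]
[-67.1   0.9  19. ] [-0.7825789   1.26951862]
wrist cell nest [-35.6   3.8] 23.9 mean [-31.5   3.8] 9859 zmed 0.05193750516393307
scene cell nest [-44.8   4.2] 34.0 mean [-44.2  17. ] 161 zmed 0.05275420061141898
```

Emit:
arm_command(
  deltas=[-1,0.003,0,0,0,-1,0.003,0,0,0,-1,0.003,0,0,0,-1,0.003,0,0,0,-1,0.003,0,0,0,-1,0.003,0,0,0,-1,0.003,0,0,0,-1,0.003,0,0,0,-1,0.003,0,0,0,-1,0.003,0,0,0,-1,0,0,0,0],
)

```text
time: 14.92
position: [0.5105, -0.1564, 0.0191]
tool_rot: [0.985, 0.174, 0.0, 0.0]
ft_force: [-1.1, 0.3, 0.3]
grip_width: 0.0006
grip_force: 0.0
```

Emit:
arm_command(
  deltas=[-1,0.001,0,0,0,-1,0.001,0,0,0,-1,0.001,0,0,0,-1,0.001,0,0,0,-1,0.001,0,0,0,-1,0.001,0,0,0,-1,0.001,0,0,0,-1,0.001,0,0,0,-1,0.001,0,0,0,-1,0.001,0,0,0],
)

```text
time: 16.18
position: [0.5197, -0.1532, 0.0191]
tool_rot: [0.985, 0.173, 0.0, 0.0]
ft_force: [-3.1, -1.3, 0.8]
grip_width: 0.0007
grip_force: 1.7
```

```bash
python3 - <<'E'
from h import *
delta([.46,-.175,.02]); o,R,p=pose(); print(N(p), RN@o['ft_force'][:2])
cell('wrist','w7.png')
E
```

```text
t 16.175 p [ 0.5197 -0.1532  0.0191] yaw 19.98 zax [ 0.001 -0.    -1.   ] F [-3.06 -1.26  0.8 ] w 0.0007 delta tool [-0.0636  0.0001 -0.001 ]
[-27.1   0.6  19.1] [-3.30447751 -0.13443544]
wrist cell nest [ 4.2 -0.1] 23.3 mean [ 8.1 -0.1] 9646 zmed 0.05197026820392792
```

Emit:
arm_command(
  deltas=[-1,0.001,0,0,0,-1,0.001,0,0,0,-1,0.001,0,0,0,-1,0.001,0,0,0,-1,0.001,0,0,0,-1,0.001,0,0,0,-1,0.001,0,0,0,-1,0.001,0,0,0],
)

```text
time: 17.23
position: [0.5268, -0.1502, 0.019]
tool_rot: [0.985, 0.174, -0.0, -0.0]
ft_force: [-2.2, -4.0, -0.2]
grip_width: 0.0006
grip_force: 1.7
```

Emit:
arm_command(
  deltas=[-1,0.001,0,0,0,-1,0.001,0,0,0,-1,0.001,0,0,0,-1,0.001,0,0,0,-1,0.001,0,0,0],
)

```text
time: 17.85
position: [0.5312, -0.1483, 0.019]
tool_rot: [0.985, 0.174, -0.0, -0.0]
ft_force: [-3.3, -2.3, 1.9]
grip_width: 0.0008
grip_force: 1.8
```

```bash
python3 - <<'E'
from h import *
delta([.46,-.175,.02]); o,R,p=pose(); print(N(p), RN@o['ft_force'][:2])
im,d,K,T=shot('wrist','w8.png')
for n,u,v,z in[]: pass
cell('wrist','w8.png')
E
```

```text
t 17.85 p [ 0.5312 -0.1483  0.019 ] yaw 19.98 zax [-0.001  0.    -1.   ] F [-3.26 -2.27  1.9 ] w 0.0008 delta tool [-0.0761  0.0008 -0.0009]
[-14.6   1.3  19. ] [-3.84061284 -1.02127844]
wrist cell nest [17.1 -0.3] 23.3 mean [20.9 -0.5] 9718 zmed 0.05197128197617746
```

View pics/w8.png

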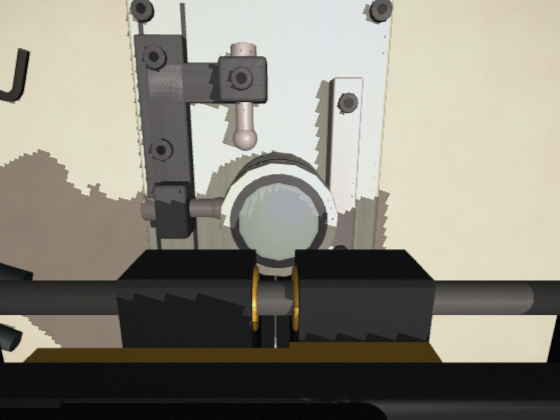

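The wrist view shows the cell at about (280,215) against the rail and level with the plunger at (205,208). The stop ball at (245,140) is still just ahead of it.

```bash
python3 - <<'E'
from h import *
im,d,K,T=load('w8.png')
s=N(onplane(245,140,.030,K,T)); print(s); y=s[1]+.2
print('seat x',s[0]-np.sqrt(27**2-y*y))
E
```

```text
[46.4 12.9 30. ]
seat x 22.79089158820266
```

Emit:
arm_command(
  deltas=[-1,0.001,0,0,0,-1,0.001,0,0,0,-1,0.001,0,0,0,-1,0,0,0,0],
)

```text
time: 18.45
position: [0.5345, -0.1473, 0.019]
tool_rot: [0.985, 0.173, 0.0, -0.0]
ft_force: [-1.8, -1.0, 1.6]
grip_width: 0.0006
grip_force: 1.3
```

Emit:
arm_command(
  deltas=[-1,0.0005,0,0,0,-1,0.0005,0,0,0,-1,0,0,0,0],
)

```text
time: 18.82
position: [0.5354, -0.1471, 0.019]
tool_rot: [0.985, 0.173, 0.0, -0.0]
ft_force: [-2.6, -0.6, 0.5]
grip_width: 0.0006
grip_force: 1.4
```

Emit:
arm_command(
  deltas=[-1,0.0005,0,0,0,-1,0,0,0,0],
)

```text
time: 19.08
position: [0.5358, -0.147, 0.019]
tool_rot: [0.985, 0.173, 0.0, 0.0]
ft_force: [-2.6, -1.6, 0.9]
grip_width: 0.0005
grip_force: 1.3
```

Emit:
arm_command(
  deltas=[-1,0.0005,0,0,0,-1,0,0,0,0],
)

```text
time: 19.32
position: [0.5364, -0.1468, 0.019]
tool_rot: [0.985, 0.174, 0.0, 0.0]
ft_force: [-3.0, -0.7, 0.8]
grip_width: 0.0005
grip_force: 1.2
```

Emit:
arm_command(
  deltas=[-1,0.0004,0,0,0,-1,0,0,0,0],
)

```text
time: 19.58
position: [0.5367, -0.1467, 0.0191]
tool_rot: [0.985, 0.174, 0.0, 0.0]
ft_force: [-1.9, -1.7, -0.2]
grip_width: 0.0006
grip_force: 1.2
```

Emit:
arm_command(
  deltas=[-1,0.0004,0,0,0,-1,0,0,0,0],
)

```text
time: 19.82
position: [0.537, -0.1466, 0.0191]
tool_rot: [0.985, 0.174, 0.0, 0.0]
ft_force: [-2.8, -1.9, 0.0]
grip_width: 0.0001
grip_force: 1.2
```

Emit:
arm_command(
  deltas=[-1,0.0003,0,0,0,-1,0,0,0,0],
)

```text
time: 20.08
position: [0.5371, -0.1466, 0.0191]
tool_rot: [0.985, 0.174, -0.0, 0.0]
ft_force: [-2.8, -1.2, -0.3]
grip_width: 0.0003
grip_force: 1.6
```

Emit:
arm_command(
  deltas=[-1,0.0004,0,0,0,-1,0,0,0,0],
)

```text
time: 20.32
position: [0.5373, -0.1465, 0.0191]
tool_rot: [0.985, 0.174, -0.0, 0.0]
ft_force: [-3.7, -3.2, 0.4]
grip_width: 0.0007
grip_force: 2.4
```

Emit:
arm_command(
  deltas=[-1,0.0003,0,0,0,-1,0,0,0,0],
)

```text
time: 20.58
position: [0.5374, -0.1464, 0.019]
tool_rot: [0.985, 0.174, -0.0, -0.0]
ft_force: [-4.7, -3.0, 1.7]
grip_width: 0.0002
grip_force: 2.8
```

```bash
python3 - <<'E'
from h import *
o,R,p=pose(); print(N(p), RN@o['ft_force'][:2])
cell('wrist','w9.png')
im,d,K,T=load('w9.png')
cv2.imwrite('pics/w9c.png',cv2.cvtColor(cv2.resize(im[80:280,130:400],None,fx=2.9,fy=2.9,interpolation=cv2.INTER_CUBIC),cv2.COLOR_RGB2BGR))
E
```

```text
[-8.2  0.9 19. ] [-5.46799971 -1.19329721]
wrist cell nest [23.2 -0.7] 23.4 mean [27.1 -0.6] 9656 zmed 0.05197205127668093
```

View pics/w9c.png

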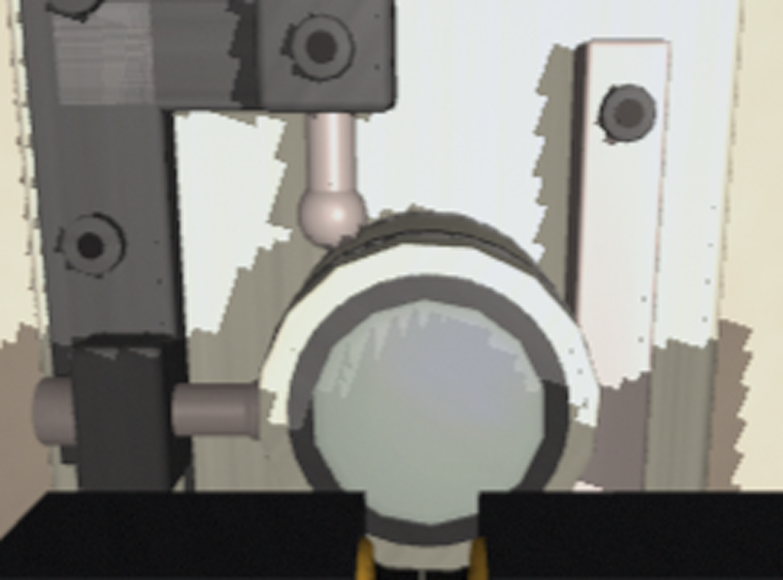

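The crop shows the cell touching the stop ball, plunger and rail. The force is now climbing, so I'll press in small steps.

Emit:
arm_command(
  deltas=[-1,0.0004,0,0,0,-1,0,0,0,0],
)

```text
time: 20.88
position: [0.5375, -0.1464, 0.019]
tool_rot: [0.985, 0.174, -0.001, -0.0]
ft_force: [-5.5, -4.7, 2.4]
grip_width: 0.0004
grip_force: 3.3
```

Emit:
arm_command(
  deltas=[-1,0.0004,0,0,0,-1,0,0,0,0],
)

```text
time: 21.12
position: [0.5376, -0.1464, 0.0191]
tool_rot: [0.985, 0.174, -0.001, -0.0]
ft_force: [-6.2, -4.2, 2.3]
grip_width: 0.0003
grip_force: 3.8
```

Emit:
arm_command(
  deltas=[-1,0.0005,0,0,0,-1,0,0,0,0],
)

```text
time: 21.38
position: [0.5377, -0.1464, 0.019]
tool_rot: [0.985, 0.174, -0.001, -0.0]
ft_force: [-6.8, -5.8, 1.9]
grip_width: 0.0004
grip_force: 4.4
```

Emit:
arm_command(
  deltas=[-1,0.0005,0,0,0,-1,0,0,0,0,-1,0,0,0,0],
)

```text
time: 21.75
position: [0.5377, -0.1464, 0.0191]
tool_rot: [0.985, 0.174, -0.002, -0.0]
ft_force: [-7.3, -6.5, 2.4]
grip_width: 0.0006
grip_force: 5.0
```

Emit:
arm_command(
  deltas=[-1,0.0003,0.0008,0,0,-1,0,0.0008,0,0,-1,0,0,0,0],
)

```text
time: 22.12
position: [0.5378, -0.1465, 0.019]
tool_rot: [0.985, 0.174, -0.002, -0.001]
ft_force: [-7.6, -3.4, 4.0]
grip_width: 0.0002
grip_force: 4.4
```

```bash
python3 - <<'E'
from h import *
o,R,p=pose(); print(N(p), RN@o['ft_force'][:2])
E
```

```text
[-7.8  0.7 19. ] [-8.28016108 -0.61510903]
```

Emit:
arm_command(
  deltas=[-1,0.0004,0.0003,0,0,-1,0.0004,0.0003,0,0,-1,0,0,0,0],
)

```text
time: 22.5
position: [0.5378, -0.1465, 0.019]
tool_rot: [0.985, 0.174, -0.003, -0.002]
ft_force: [-10.2, -3.4, 5.6]
grip_width: 0.0002
grip_force: 5.1
```

Emit:
arm_command(
  deltas=[-1,0.0002,0,0,0,-1,0,0,0,0,-1,0,0,0,0,-1,0,0,0,0],
)

```text
time: 23.0
position: [0.5378, -0.1465, 0.019]
tool_rot: [0.985, 0.174, -0.004, -0.002]
ft_force: [-10.3, -4.1, 5.5]
grip_width: 0.0003
grip_force: 5.4
```

Emit:
arm_command(
  deltas=[-1,0,0,0,0,-1,0,0,0,0,-1,0,0,0,0,-1,-0.0005,0,0,0,-1,-0.0005,0,0,0,-1,-0.001,0,0,0,-1,-0.001,0,0,0,-1,-0.001,0,0,0,-1,-0.003,0,0,0,-1,-0.006,0,0,0,-1,-0.01,0,0,0,-1,-0.01,0,0,0],
)

```text
time: 24.5
position: [0.5099, -0.1589, 0.0191]
tool_rot: [0.985, 0.173, 0.0, 0.0]
ft_force: [0.0, 0.4, 0.4]
grip_width: 0.0004
grip_force: 0.0
```

Emit:
arm_command(
  deltas=[-1,-0.02,0,0,0,-1,-0.02,0,0,0,-1,0,0,-0.02,0,-1,0,0,-0.04,0,-1,0,0,-0.03,0,-1,0,0,0,0],
)

```text
time: 25.25
position: [0.4739, -0.1733, 0.1111]
tool_rot: [0.985, 0.173, 0.002, 0.002]
ft_force: [0.7, 0.5, -0.3]
grip_width: 0.0004
grip_force: 0.0
```

```bash
python3 - <<'E'
from h import *
o,R,p=pose(); print(o['time'],N(p), RN@o['ft_force'][:2])
cell('wrist','w10.png')
im,d,K,T=load('w10.png')
cv2.imwrite('pics/w10c.png',cv2.cvtColor(cv2.resize(im[:280,100:460],None,fx=2,fy=2,interpolation=cv2.INTER_CUBIC),cv2.COLOR_RGB2BGR))
E
```

```text
25.25 [-77.   -2.6 111.1] [0.80104635 0.18939428]
wrist cell nest [24.4 -0.6] 22.0 mean [24.6 -0.6] 4984 zmed 0.05194199219718584
```

View pics/w10c.png

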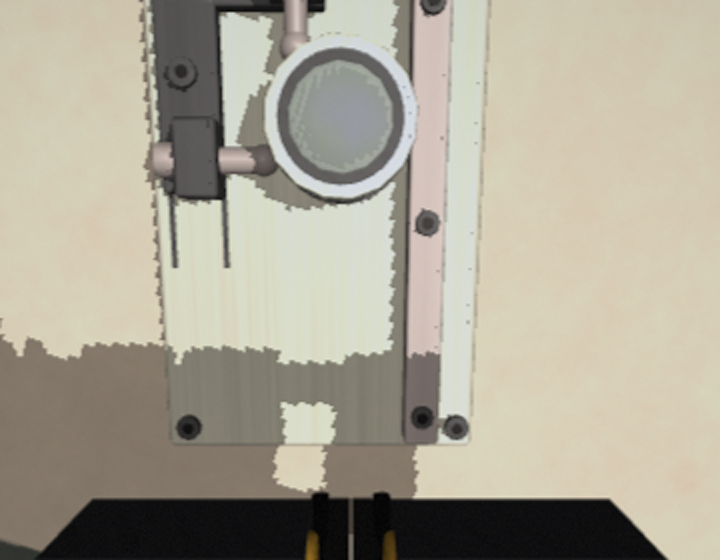

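The cell at about (340,117) in the crop touches the stop ball, the plunger and the rail. The hand is clear of it.

```bash
python3 -c "
from rig import order
print(order.hand_in())"
```

```text
the job is handed in; nothing more can be done
None
```

The lens cell is seated against the rail, the stop and the plunger; I pressed it home at about 11 N at the wrist (roughly 10 N estimated on the stop), the hand is clear, and the job was handed in at about 25 s.

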